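# Fold back the bifold door of the mudroom glove cupboard

### The job

Two small cupboards stand on the mudroom bench. Take the one with the two-panel bifold door by its handle and pull it fully open, so that both panels fold together along the track and the bin inside can be reached, then let go. Leave the other cupboard, the one with the plain single door, shut.

Things in the scene. Friction and masses are not known exactly. Their poses are not given: they have to be found in the camera images.
- jamb_panel (a joint): Fold angle of the bifold door's first panel, pivoted at the cupboard's side: 0 shut (may start slightly ajar), 1.40 stop, folded. Two grey panels, each 140 wide, 186 tall, 14 mm thick. The lead panel, hinged at the middle seam with its far edge in the track, turns equally the other way; the seam moves outwards. Stiff hinges (about 2 N at the handle): it stays where left.
- fold_pull (a point): Bifold handle: upright round steel bar, 12 mm dia, 110 mm long, on the lead panel 35 mm past the seam, axis 35 off its face. Given point: on the bar's axis at the grip height: 188 mm above the bench, 18 below the bar's upper end, 32 below the cupboard's top, 22 above its upper stub. x out of the panel, y along it to the seam, z up; turns with the panel (minus the fold angle about z).
- fold_pivot (a point): First panel's pivot axis, at the +y end of the bifold cupboard's front, 188 mm above the bench. x straight out of the front (away from the robot), y along the front, z up. At fold angle q the handle is here at x = 0.105 sin q + 0.049 cos q, y = -(0.175 cos q + 0.049 sin q) m. Cupboard 300 wide, 180 deep, 220 mm tall; its top overhangs the front by 20 mm.
- plain_door (a joint): Opening angle of the other cupboard's single door, 0 is shut: leave it shut. That cupboard is the same size and grey paint, but its door is one undivided panel 280 mm wide, without a track, hinged at the +y end, with the same bar handle near its free (-y) edge. The two cupboards stand side by side, either way round.

How it is judged:
By the outcome, as a careful person would: the job done as asked, in the order asked, and still so for the second after the job is handed in, with the robot touching nothing.
It also fails if it takes over 38 s, if anything falls off the work surface, if the arm or the gripper's body presses on something with over 40 N, if the wrist force passes 120 N, or if a joint passes its speed limit or range.

### The arm

A 6-joint arm with a two-finger parallel gripper is mounted at the origin on the work surface. World frame = base frame: x ahead of the robot, y to its left, z up, the work surface at z = 0. Lengths are in mm, angles in rad, forces in N, time in s.
With the tool pointing down it reaches from about 300 to 775 mm from the base axis. Payload 14.6 kg.
Tool frame: the origin (TCP) lies on the front face of the gripper's body, between the roots of the fingers; the fingertips stand 97 mm ahead of it and the grasp point (between the pads) lies 78 mm ahead of it; z points along the fingers, y is the line along which they close (so a half turn about z gives the same grasp; the last joint's range is limited). The gripper opens to 94 mm and grips with 3 to 60 N. Pads are 16 mm wide; open, the fingers measure 119 mm over their backs; the gripper's body (75 mm by 177 mm) begins 78 mm behind the grasp point.
Start: joints at [-1.21, 0.3, 1.521, -0, 1.321, -0.067], TCP at [228.171, -500.428, 302.646] pointing down, gripper open.
Joint ranges: [-3.03, 3.03], [-0.79, 2.21], [0.23, 2.52], [-1.04, 4.18], [0, 3.07], [-2.55, 2.55]. Speed limits (rad/s): [2.22, 2.22, 2.57, 3.14, 3.14, 3.14].

### API

Orientations are given as [roll, pitch, yaw] about the fixed x, y, z axes, in that order (R = Rz(yaw) Ry(pitch) Rx(roll)).
In Python, from cell import * gives the robot as it stands.
- The arm moves only by the tool carry_out, never from a script. Its arguments are lists of equal length, an entry for each row: "slide": the shift along the world's x, y, z scaled (see below), a list of three; "dr": the turn, a rotation vector about the world's x, y, z scaled (see below), a list of three; "gripper": the opening in per cent of the stroke, from 0 (shut) to 100 (fully open). A call has 1 to 10 rows; each row is the pose to reach, as a shift and turn from the pose commanded when the call began, turning the shorter way round; what a row does not reach only later rows make up. The controller multiplies each number of a shift by 0.25 m and each number of a turn by 360 degrees. A row lasts 1/12 s, in which the tool goes at most 41.7 mm and 7.16 degrees, less where a joint would pass 70% of its speed; a pose out of reach is approached as far as the arm can. A call with a number of a shift or a turn outside -1 to 1 is refused whole. A call with a gripper value outside its range is refused whole. The fingers move at their own pace and stop on an object; "newtons" is the grip in N (left out, the last holds). Time passes only in rows, so rows that repeat a pose let the fingers close. It gives the time, the measured TCP pose, the force, the opening and the grip force at its end, in the units of the state.
- read_state(): the state, without advancing time (a new reading comes with each control period).
- camera(name): name is "side" or "top" or "wrist"; returns the picture (384x512x3 uint8, red, green, blue); there is no depth.
- camera_model(name): a dict with "vfov" (degrees; the focal length in pixels is half the picture's height over the tangent of half this angle, whatever the lens; pixels are square), "cx", "cy" (the principal point, pixels), "R" (3x3) and "t" (3): a world point X has camera coordinates R X + t. Camera axes: x right, y down, z forward; pixel columns grow to the right and rows downward; lengths in mm; the calibration is good to about 2 mm. The wrist camera is an equidistant fisheye: a pixel r from the principal point sees the ray r / f radians off the axis. A picture is of the moment at which its call begins: read the wrist's pose just before it. camera_model takes no time and is no camera call; for the wrist camera it gives the pose at the moment of the call.
- sign_off(): hands the job in; it is judged then, once.
The state is a dict: "clock": time; "joints": joint angles; "qd": joint speeds; "effort": joint torques, N m; "eef_pos": TCP position; "eef_rot": TCP orientation; "wrist_force": force on the tool from outside, world axes, zero at the start; "moment": the same for the moment, N m; "finger_gap": finger opening in mm; "finger_force": force on a finger pad.
Only numpy, scipy, OpenCV 4.12 (cv2) and the standard library are available. Lean on these libraries where they do the work, as an engineer would, in place of code of your own. Each camera call takes 0.05 s, during which the arm holds its last target. There are 200 camera calls.

## Working session

There is one attempt and no reset: what is moved stays moved. The work goes in short steps, Python scripts to look and compute and a tool call to move; the robot and the scene stay as the last step left them, time stands still between calls to the robot, and variables do not carry over. Pictures are saved under pics/ and viewed, at most 10 in all, crops included, and the job is handed in when it is done.

Besides the shell and the picture viewer there is one more tool, called after "Emit:" by a JSON object that holds its "op" and its "data". carry_out: Moves the arm, as the interface text tells. Its arguments: {"type":"object","properties":{"slide":{"type":"array","items":{"type":"array","items":{"type":"number","minimum":-1,"maximum":1}}},"dr":{"type":"array","items":{"type":"array","items":{"type":"number","minimum":-1,"maximum":1}}},"gripper":{"type":"array","items":{"type":"number"}},"newtons":{"type":"number"}},"required":["slide","dr","gripper"]}

```bash
mkdir -p pics
python3 - <<'E'
from cell import *
import cv2,numpy as np
for n in("side","top"):
    cv2.imwrite(f"pics/{n}0.png",camera(n)[:,:,::-1])
    print(n,camera_model(n))
print(read_state())
E
```

```text
side {'vfov': 56.960694038892534, 'cx': 241.86467276564167, 'cy': 189.98881343351536, 'R': array([[-0.80440859,  0.59401549,  0.00851009],
       [ 0.50138176,  0.68650957, -0.52661271],
       [-0.31865836, -0.41934498, -0.85006272]]), 't': array([ 350.30019925, -204.77227623, 1021.67905201])}
top {'vfov': 53.07656583643086, 'cx': 255.5600818803464, 'cy': 189.310155908736, 'R': array([[ 0.03027953, -0.99934854,  0.019638  ],
       [-0.99216201, -0.03243316, -0.12067573],
       [ 0.12123403, -0.01583008, -0.99249772]]), 't': array([ 40.2210463 , 509.16942318, 941.47869748])}
{'clock': 0.1, 'joints': array([-1.20959719e+00,  3.00391354e-01,  1.52148517e+00, -1.31186862e-05,
        1.32072591e+00, -6.65944192e-02]), 'qd': array([-2.47936478e-03, -1.07832172e-03, -1.25162739e-03, -8.04505356e-05,
        4.42981306e-04, -2.14778017e-03]), 'effort': array([ 1.21574834e-03, -5.32643938e+01, -3.53284335e+01,  7.10244407e-02,
        2.35128589e-02, -6.61844911e-05]), 'eef_pos': array([ 228.12711556, -500.31410675,  302.17060274]), 'eef_rot': array([-3.14058426e+00, -5.45172493e-05,  4.27796780e-01]), 'wrist_force': array([-0.03734952,  0.60719341,  0.05604501]), 'moment': array([-0.01034601,  0.08071134, -0.01239691]), 'finger_force': 0.0, 'finger_gap': 93.98339882006276}
```

View pics/side0.png

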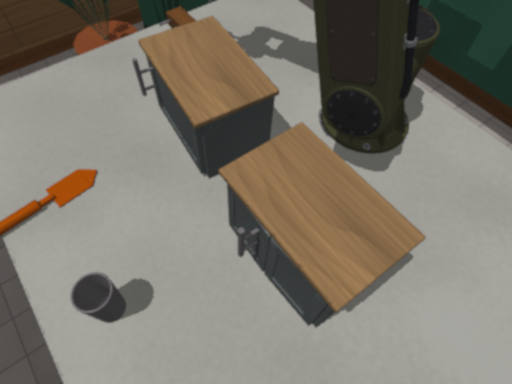

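View pics/top0.png

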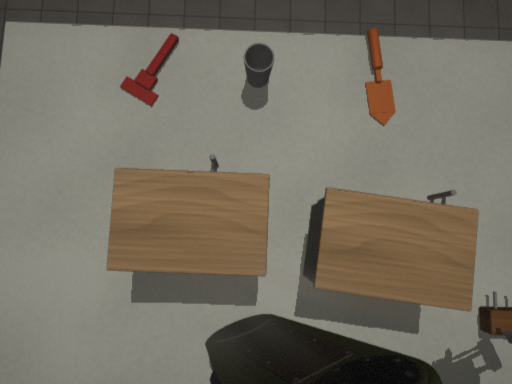

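The side and top views both show two cupboards. The bifold is the +y one, on the left in the top view, with its handle at about (213,160) in top and (243,240) in side. The plain one has its handle at its -y end (440,195). Next I'll enlarge the bifold.

Run:
```python
import cv2,numpy as np
a=cv2.imread("pics/top0.png")[140:290,95:285]; b=cv2.imread("pics/side0.png")[120:330,210:430]
c=cv2.resize(a,None,fx=4,fy=4,interpolation=cv2.INTER_CUBIC)
cv2.imwrite("pics/topc.png",c)
cv2.imwrite("pics/sidec.png",cv2.resize(b[70:,:110],None,fx=4,fy=4,interpolation=cv2.INTER_CUBIC))
```

```text
(no output)
```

View pics/topc.png

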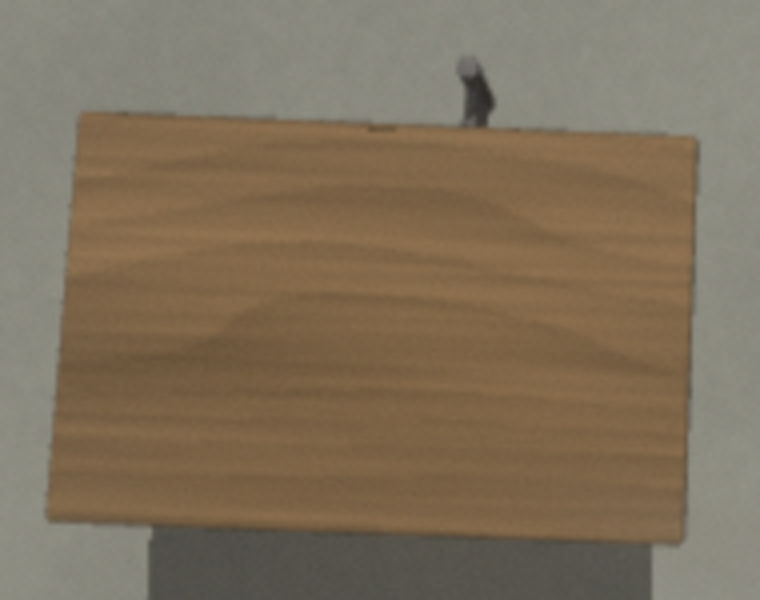

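View pics/sidec.png

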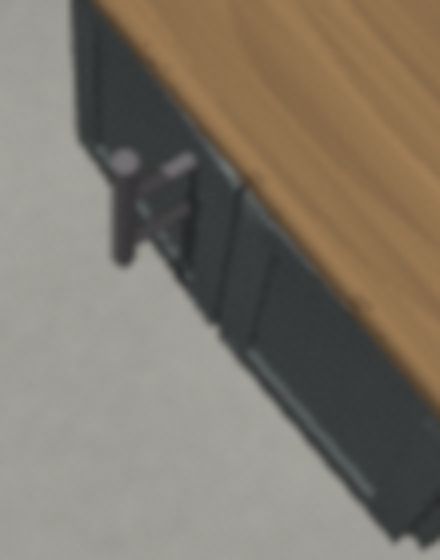

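Top crop: the bar's upper end is at (469,66), i.e. image (212.2,156.4). The cupboard-top corners in the crop are (81,113), (697,138), (684,543) and (47,520). Side crop: the bar's upper end is at (124,158), i.e. image (240.8,229.3), and the door is nearly shut.

```bash
cat > h.py <<'E'
from cell import *
import numpy as np
def ray(n,u,v):
    m=camera_model(n); f=192/np.tan(np.radians(m["vfov"]/2)); R=np.array(m["R"]);t=np.array(m["t"])
    d=R.T@np.array([(u-m["cx"])/f,(v-m["cy"])/f,1]); return -R.T@t,d/np.linalg.norm(d)
def onz(n,u,v,z):
    c,d=ray(n,u,v); return c+d*(z-c[2])/d[2]
def tri(obs):
    A=0;b=0
    for o in obs:
        c,d=ray(*o);P=np.eye(3)-np.outer(d,d);A=A+P;b=b+P@c
    return np.linalg.solve(A,b)
E
python3 - <<'E'
from h import *
np.set_printoptions(precision=1,suppress=True)
T=lambda x,y:(95+x/4-.4,140+y/4-.4)
C=[onz("top",*T(*p),220) for p in[(81,113),(697,138),(684,543),(47,520)]]
print(np.array(C)); 
for i in range(4): 
    d=C[(i+1)%4]-C[i]; print(np.linalg.norm(d),np.arctan2(d[1],d[0]))
print(tri([("top",212.0,156.1),("side",240.7,229.2)]),onz("top",212,156.1,206),onz("side",240.7,229.2,206))
# plain cupboard
print(np.array([onz("top",*p,220) for p in[(327,188),(477.5,209),(471,309.5),(316,288)]]),onz("top",453,192,206))
E
```

```text
[[519.  346.2 220. ]
 [516.7  33.1 220. ]
 [313.7  34.2 220. ]
 [315.9 347.7 220. ]]
313.12310843621214 -1.5783600550086503
202.92559261659383 3.135987346254742
313.5291116178709 1.5637611491332677
203.0909196221976 -0.007605807513399523
[552.5 151.9 207.8] [553.  151.9 206. ] [551.8 151.3 206. ]
[[ 491.9  -86.3  220. ]
 [ 458.8 -395.   220. ]
 [ 259.  -374.   220. ]
 [ 292.1  -66.1  220. ]] [ 494.  -353.1  206. ]
```

Emit:
{"op": "carry_out", "data": {"slide": [[0,0,0.14],[0,0,0.28],[0.1,0.2,0.28],[0.2,0.4,0.28],[0.3,0.6,0.28],[0.4,0.8,0.28],[0.45,0.9,0.28],[0.45,0.9,0.28],[0.45,0.9,0.28],[0.45,0.9,0.28]], "dr": [[0,0,0],[0,0,0],[0,0,-0.015],[0,0,-0.03],[0,0,-0.045],[0,0,-0.06],[0,0,-0.068],[0,0,-0.068],[0,0,-0.068],[0,0,-0.068]], "gripper": [70,70,70,70,70,70,70,70,70,70], "newtons": 30}}

```text
clock: 0.93
eef_pos: [341.4, -273.9, 372.8]
eef_rot: [3.141, -0.0, 0.004]
wrist_force: [-0.1, -1.2, -1.0]
finger_gap: 65.8
finger_force: 0.0
```

Emit:
{"op": "carry_out", "data": {"slide": [[0.07,0.14,0],[0.14,0.28,0],[0.21,0.42,0],[0.28,0.56,0],[0.35,0.7,0],[0.42,0.85,0],[0.42,0.85,0],[0.42,0.85,0]], "dr": [[0,0,0],[0,0,0],[0,0,0],[0,0,0],[0,0,0],[0,0,0],[0,0,0],[0,0,0]], "gripper": [70,70,70,70,70,70,70,70]}}

```text
clock: 1.6
eef_pos: [446.2, -62.6, 372.1]
eef_rot: [-3.142, 0.001, 0.003]
wrist_force: [0.4, -0.6, 0.1]
finger_gap: 65.9
finger_force: 0.0
```

Emit:
{"op": "carry_out", "data": {"slide": [[0.07,0.14,0],[0.14,0.28,0],[0.21,0.42,0],[0.28,0.56,0],[0.35,0.7,0],[0.42,0.85,0],[0.42,0.85,0],[0.42,0.85,0],[0.42,0.85,0]], "dr": [[0,0,0],[0,0,0],[0,0,0],[0,0,0],[0,0,0],[0,0,0],[0,0,0],[0,0,0],[0,0,0]], "gripper": [70,70,70,70,70,70,70,70,70]}}

```text
clock: 2.35
eef_pos: [551.0, 147.5, 372.3]
eef_rot: [3.141, 0.001, -0.001]
wrist_force: [0.2, -1.4, -0.4]
finger_gap: 65.7
finger_force: 0.0
```

Run:
```python
from h import *
import cv2
m=camera_model("wrist");I=camera("wrist");cv2.imwrite("pics/w1.png",I[:,:,::-1])
X=np.array([552.5,151.9,206]);c=np.array(m["R"])@X+m["t"];f=192/np.tan(np.radians(m["vfov"]/2))
r=f*np.arctan2(np.hypot(*c[:2]),c[2]);print(m,c,np.array([m["cx"],m["cy"]])+r*c[:2]/np.hypot(*c[:2]))
s=read_state();print(s["joints"],s["eef_pos"])
```

```text
{'vfov': 65.70646984690485, 'cx': 253.03741984741026, 'cy': 190.38887213662875, 'R': array([[-2.05376449e-03, -9.99997829e-01, -3.52940954e-04],
       [-9.65395718e-01,  1.89065871e-03,  2.60782538e-01],
       [-2.60781305e-01,  8.76313603e-04, -9.65397505e-01]]), 't': array([148.69206304, 485.61214619, 601.41230794])} [ -4.41501786   6.23940576 258.59186293] [247.96268545 197.56060463]
[ 1.97256609e-01  3.03737095e-01  1.35470533e+00 -2.80512091e-04
  1.48336998e+00  1.76986319e+00] [550.83912119 147.3625878  372.63300231]
```

View pics/w1.png

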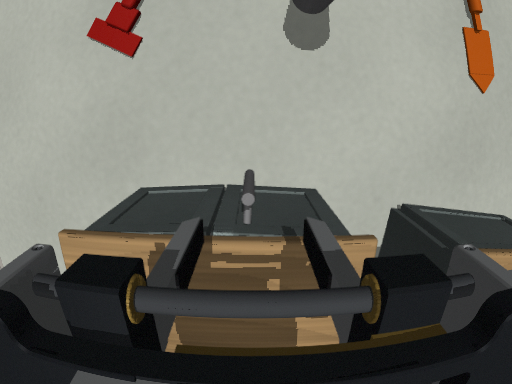

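The wrist view shows the bar's top at about (248,200), against a predicted (248,198), so the position holds. It sits between the open fingers in y, and the seam is at about x=222. I'll descend and grip.

Emit:
{"op": "carry_out", "data": {"slide": [[0.004,0.018,0],[0.004,0.018,-0.1],[0.004,0.018,-0.2],[0.004,0.018,-0.3],[0.004,0.018,-0.36],[0.004,0.018,-0.42],[0.004,0.018,-0.42],[0.004,0.018,-0.42]], "dr": [[0,0,0],[0,0,0],[0,0,0],[0,0,0],[0,0,0],[0,0,0],[0,0,0],[0,0,0]], "gripper": [70,70,70,70,70,70,70,70]}}

```text
clock: 3.07
eef_pos: [551.7, 153.3, 268.0]
eef_rot: [3.142, 0.0, -0.001]
wrist_force: [1.4, -0.5, 0.4]
finger_gap: 65.9
finger_force: 0.0
```

Emit:
{"op": "carry_out", "data": {"slide": [[0,0,0],[0,0,0],[0,0,0],[0,0,0],[0,0,0],[0,0,0],[0,0,0],[0,0,0]], "dr": [[0,0,0],[0,0,0],[0,0,0],[0,0,0],[0,0,0],[0,0,0],[0,0,0],[0,0,0]], "gripper": [0,0,0,0,0,0,0,0], "newtons": 30}}

```text
clock: 3.73
eef_pos: [551.7, 154.1, 267.7]
eef_rot: [3.142, 0.0, 0.001]
wrist_force: [-0.2, 0.5, -0.4]
finger_gap: 15.7
finger_force: 0.3
```

Emit:
{"op": "carry_out", "data": {"slide": [[0,0,0],[0,0,0],[0,0,0],[0,0,0]], "dr": [[0,0,0],[0,0,0],[0,0,0],[0,0,0]], "gripper": [0,0,0,0]}}

```text
clock: 4.07
eef_pos: [551.4, 152.7, 267.6]
eef_rot: [3.139, 0.002, -0.0]
wrist_force: [-5.0, -10.9, 3.6]
finger_gap: 11.4
finger_force: 30.0
```

Run:
```python
from h import *
np.set_printoptions(precision=3,suppress=True)
# fit q with pivot (499,330), yaw -.0075 ; path relative to the start
from scipy.spatial.transform import Rotation as R
s=read_state();p=s["eef_pos"];print(p,s["finger_gap"],s["finger_force"],s["wrist_force"])
h=lambda q:np.array([105*np.sin(q)+49*np.cos(q),-(175*np.cos(q)+49*np.sin(q))])
c,si=np.cos(-.0075),np.sin(-.0075);M=np.array([[c,-si],[si,c]])
for q in np.arange(0,1.41,.1): 
    print(round(q,2),M@h(q)+[498.5,330],(M@(h(q)-h(.05)))/250)
```

```text
[551.385 152.734 267.618] 11.382327492819257 29.998704493045807 [ -4.985 -10.853   3.593]
0.0 [546.186 154.637] [-0.021  0.009]
0.1 [556.393 150.543] [ 0.02  -0.007]
0.2 [566.022 148.242] [ 0.059 -0.017]
0.3 [574.976 147.757] [ 0.094 -0.018]
0.4 [583.167 149.093] [ 0.127 -0.013]
0.5 [590.511 152.236] [ 0.157 -0.001]
0.6 [596.935 157.156] [0.182 0.019]
0.7 [602.377 163.802] [0.204 0.046]
0.8 [606.78  172.109] [0.222 0.079]
0.9 [610.101 181.994] [0.235 0.119]
1.0 [612.308 193.358] [0.244 0.164]
1.1 [613.377 206.086] [0.248 0.215]
1.2 [613.298 220.053] [0.248 0.271]
1.3 [612.073 235.119] [0.243 0.331]
1.4 [609.712 251.132] [0.233 0.395]
```

Gripped at 30 N. I'll follow the arc in stages and watch the force.

Emit:
{"op": "carry_out", "data": {"slide": [[0.02,-0.008,0],[0.04,-0.013,0],[0.06,-0.018,0],[0.08,-0.019,0],[0.095,-0.019,0],[0.111,-0.016,0],[0.127,-0.013,0],[0.142,-0.008,0],[0.157,-0.001,0],[0.157,-0.001,0]], "dr": [[0,0,0],[0,0,0],[0,0,0],[0,0,0],[0,0,0],[0,0,0],[0,0,0],[0,0,0],[0,0,0],[0,0,0]], "gripper": [0,0,0,0,0,0,0,0,0,0]}}

```text
clock: 4.9
eef_pos: [591.8, 152.4, 267.5]
eef_rot: [3.139, -0.001, -0.001]
wrist_force: [6.0, -10.6, -1.2]
finger_gap: 11.5
finger_force: 30.0
```

Emit:
{"op": "carry_out", "data": {"slide": [[0.013,0.009,0],[0.025,0.02,0],[0.036,0.033,0],[0.047,0.047,0],[0.056,0.063,0],[0.065,0.08,0],[0.078,0.12,0],[0.087,0.165,0],[0.087,0.165,0]], "dr": [[0,0,0],[0,0,0],[0,0,0],[0,0,0],[0,0,0],[0,0,0],[0,0,0],[0,0,0],[0,0,0]], "gripper": [0,0,0,0,0,0,0,0,0]}}

```text
clock: 5.65
eef_pos: [612.9, 196.2, 267.4]
eef_rot: [-3.141, -0.0, 0.001]
wrist_force: [1.8, 1.0, 0.3]
finger_gap: 11.3
finger_force: 30.2
```

Emit:
{"op": "carry_out", "data": {"slide": [[0.003,0.025,0],[0.004,0.051,0],[0.005,0.08,0],[0.004,0.107,0],[0.002,0.137,0],[-0.001,0.167,0],[-0.006,0.2,0],[-0.011,0.225,0],[-0.011,0.225,0]], "dr": [[0,0,0],[0,0,0],[0,0,0],[0,0,0],[0,0,0],[0,0,0],[0,0,0],[0,0,0],[0,0,0]], "gripper": [0,0,0,0,0,0,0,0,0]}}

```text
clock: 6.4
eef_pos: [610.0, 251.1, 267.4]
eef_rot: [3.138, -0.0, 0.001]
wrist_force: [0.8, -12.1, -3.0]
finger_gap: 11.3
finger_force: 30.3
```

Emit:
{"op": "carry_out", "data": {"slide": [[-0.001,0.005,0],[-0.002,0.01,0],[-0.002,0.01,0]], "dr": [[0,0,0],[0,0,0],[0,0,0]], "gripper": [0,0,0]}}

```text
clock: 6.65
eef_pos: [610.0, 251.4, 267.4]
eef_rot: [3.136, 0.0, -0.001]
wrist_force: [1.1, -23.9, -2.5]
finger_gap: 11.7
finger_force: 30.4
```

The position has stalled while the force rises to 24 N, so the door is at its stop. I'll relax, open only a little because the panel is 35 mm away, and rise straight up.

Emit:
{"op": "carry_out", "data": {"slide": [[0,-0.008,0],[0,-0.008,0],[0,-0.008,0],[0,-0.008,0],[0,-0.008,0],[0,-0.008,0],[0,-0.008,0],[0,-0.008,0]], "dr": [[0,0,0],[0,0,0],[0,0,0],[0,0,0],[0,0,0],[0,0,0],[0,0,0],[0,0,0]], "gripper": [0,28,28,28,28,28,28,28]}}

```text
clock: 7.32
eef_pos: [609.4, 252.0, 267.7]
eef_rot: [-3.141, -0.0, 0.001]
wrist_force: [0.1, 0.1, -0.1]
finger_gap: 26.4
finger_force: 0.0
```

Emit:
{"op": "carry_out", "data": {"slide": [[0,0,0.08],[0,0,0.2],[0,0,0.32],[0,0,0.44],[0,0,0.52],[0,-0.15,0.52],[0,-0.3,0.52],[0,-0.5,0.52],[0,-0.7,0.52],[0,-0.7,0.52]], "dr": [[0,0,0],[0,0,0],[0,0,0],[0,0,0],[0,0,0],[0,0,0],[0,0,0],[0,0,0],[0,0,0],[0,0,0]], "gripper": [28,28,28,28,28,28,28,28,28,28]}}

```text
clock: 8.15
eef_pos: [609.2, 72.6, 397.9]
eef_rot: [3.141, -0.0, -0.002]
wrist_force: [-0.5, -0.3, 0.2]
finger_gap: 26.6
finger_force: 0.0
```

Run:
```python
from h import *
import cv2
cv2.imwrite("pics/end.png",np.hstack([cv2.resize(camera(n),(400,300)) for n in("side","top")])[:,:,::-1])
s=read_state();print(s["clock"],s["eef_pos"],s["wrist_force"])
```

```text
8.25 [609.45647085  74.03703583 397.97503478] [-0.08439805  0.62182393 -0.16707509]
```

View pics/end.png

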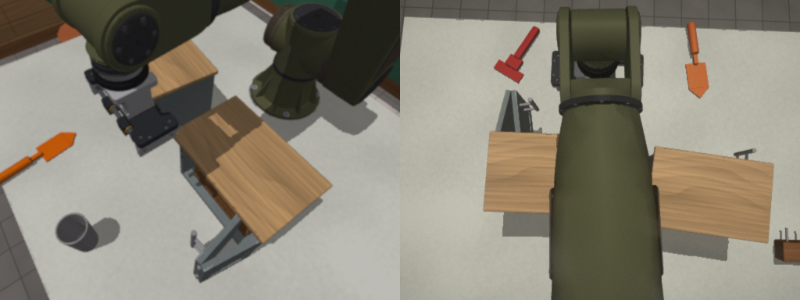

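The bifold is folded at the +y end: side view panels at about (220,250), top view at (517,112). The cupboard is open, the plain door is still shut, and the arm is clear.

```bash
python3 -c "
from cell import *
print(sign_off())"
```

```text
the job is handed in; nothing more can be done
None
```

The bifold door is pulled open to its stop and released, the plain-door cupboard was left shut, and the job was handed in at about 8 s.

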